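# Index the ring vise to the red stud

## Robot

A 6-joint arm with a two-finger parallel gripper is mounted at the origin on the work surface. World frame = base frame: x ahead of the robot, y to its left, z up, the work surface at z = 0. Lengths are in m, angles in degrees, forces in N, time in s.
With the tool pointing down it reaches from about 0.35 to 0.875 m from the base axis. Payload 4.2 kg.
Tool frame: the origin (TCP) lies at the very end of the fingers, on their centre line; the grasp point (between the pads) lies behind it (r.grip_point_offset is the z of the grasp point in the tool frame, in m); z points along the fingers, y is the direction in which the jaws open and shut (so a half turn about z gives the same grasp; the last joint's range is limited). The gripper opens to 87 mm and grips with 3 to 60 N. Pads are 19 mm wide; open, the fingers measure 117 mm over their backs; the gripper's body (75 mm by 190 mm) begins 51 mm behind the grasp point.
Start: joints at [87.067, 22.042, 0.453, 0, -68.411, -14.817], TCP at [0.191, 0.595, 0.223] pointing down, gripper open.
Joint ranges: [-179.83, 179.83], [-69.29, 118.12], [-61.27, 80.66], [-181.25, 117.63], [-171.15, -9.14], [-177.46, 177.46]. Speed limits (degrees/s): [159.86, 159.86, 180, 180, 180, 180].

## Interface

Orientations are given as a 3x3 rotation matrix whose columns are the frame's x, y, z axes.
In Python, from station import r, capture, workorder gives the robot as it stands. The module is installed in compiled form; this text tells all that it offers.
- The arm moves only by the shell command python3 -m crank 'ROWS'. ROWS is JSON, a list of rows, each an object with "delta_rot": the turn, a rotation vector about the tool's x, y, z in rad, a list of three; "linear": the shift along the tool's x, y, z in m, a list of three; "gripper": the opening in per cent of the stroke, from 0 (shut) to 100 (fully open). A call has 1 to 10 rows; each row shifts and turns the commanded pose from where the row before left it, along the tool's axes as they then stand; what a row does not reach is not made up. A row lasts 1/8 s, in which the tool goes at most 62.5 mm and 10.7 degrees, less where a joint would pass 70% of its speed; a pose out of reach is approached as far as the arm can. A call is refused whole if a number of a shift passes 0.0625 or a number of a turn 0.188, either way. A call with a gripper value outside its range is refused whole. The fingers move at their own pace and stop on an object; the grip force is fixed at half the most. Time passes only in rows, so rows that do not move let the fingers close. It gives the time, the measured TCP pose, the force and the opening at its end, in the units of the state.
- r.sense(): the state, without advancing time (a new reading comes with each control period).
- capture(name): name is "scene" or "top"; returns a dict with "img" (400x640x3 uint8, blue, green, red), "fx", "fy", "cx", "cy" (pixels), "dist_coeffs" ([k1, k2, p1, p2, k3] as OpenCV has them; the pictures are not rectified), "world_from_camera" (4x4, takes a point from camera to world coordinates). Camera axes: x right, y down, z forward; pixel columns grow to the right and rows downward; lengths in m; the calibration is good to about 2 mm. A picture is of the moment at which its call begins. There is no depth.
- workorder.finish_job(): hands the job in, once; it reports no verdict.
The state is a dict: "time_s": time; "joints": joint angles; "joint_velocities": joint speeds; "effort": joint torques, N m; "tcp_pos": TCP position; "ee_rot": TCP orientation; "wrist_force": force on the tool from outside, world axes, zero at the start; "moment": the same for the moment, N m; "gripper_width": opening from 0.0 (shut) to 1.0 (fully open).
Only numpy, scipy, OpenCV 4.12 (cv2) and the standard library are available. Lean on these libraries where they do the work, as an engineer would, in place of code of your own. Each camera call takes 0.05 s, during which the arm holds its last target.

## Task

Two engraver's ring vises stand on the jeweller's bench. On the one with the brass jaws and the green-stone ring, take hold of the jaws and turn the head until the white line on its black dial points at the red stud on its base, then let go. Leave the vise with the grey jaws as it is.

Things in the scene. Friction and masses are not known exactly. Their poses are not given: they have to be found in the camera images.
- brass_jaws (a point): Centre of the brass jaw block on the vise's fixed upright turning axis, 54 mm above the bench. Block 50 long (own x, along the white line) x 36 wide (own y: grip across this) x 40 mm high, rising from a black dial 96 mm across, top at 34 mm; green-stone ring on top reaches 98 mm. Base fixed, 132 mm disc, 24 mm high. Head turns +-1.6 rad from midway between studs, drag 0.06 N m, stays where left.
- brass_mark (a point): Where the white line on the brass-jawed vise's dial points: on the line's outward prolongation, 58 mm from the turning axis, 34 mm above the bench; turns with the head. Own x outward along the line. The line is 21 x 8 mm, from the end of the jaws to near the dial's rim.
- red_stud_top (a point): Top centre of the red stud on the brass-jawed vise's base, the target: fixed round button, 13 mm across, 6 mm high, top 30 mm above the bench, 58 mm from the turning axis. A blue stud (not the target) is 2.0 rad round from it at the same radius. The line starts between the two, 0.75 to 1.25 rad from the red one, which may be on either side; turn the short way.
- grey_mark (a point): The same point of the other vise, to be left alone: same build and size but grey jaws, an amber-stone ring and its own red and blue studs. 58 mm from its turning axis, 34 mm above the bench; own x outward along its line.
Not all that is in view belongs to the job. Leave any pink, purple or turquoise look-alike of the part that bears brass_jaws alone.

How it is judged:
By the outcome, as a careful person would: the job done as asked, in the order asked, and still so for the second after the job is handed in, with the robot touching nothing.
It also fails if it takes over 32 s, if anything falls off the work surface, if the arm or the gripper's body presses on something with over 40 N, if the wrist force passes 120 N, or if a joint passes its speed limit or range.

## Working session

There is one attempt and no reset: what is moved stays moved. The work goes in short steps, Python scripts to look and compute and a shell command to move; the robot and the scene stay as the last step left them, time stands still between calls to the robot, and variables do not carry over. Pictures are saved under pics/ and viewed, and the job is handed in when it is done.

```bash
mkdir -p pics; cat > h.py <<'E'
import numpy as np, cv2
from station import r, capture, workorder
def shot(n,name):
    c=capture(n); cv2.imwrite('pics/'+name+'.png',c['img']); np.save('pics/'+name+'.npy',c,allow_pickle=True); return c
def load(name): return np.load('pics/'+name+'.npy',allow_pickle=True).item()
def ray(c,px):
    K=np.array([[c['fx'],0,c['cx']],[0,c['fy'],c['cy']],[0,0,1.]])
    u=cv2.undistortPoints(np.array(px,float).reshape(-1,1,2),K,np.array(c['dist_coeffs'],float)).reshape(-1,2)
    T=np.array(c['world_from_camera']); d=np.c_[u,np.ones(len(u))]@T[:3,:3].T
    return T[:3,3],d
def plane(c,px,z):
    o,d=ray(c,px); return o+d*((z-o[2])/d[:,2])[:,None]
E
python3 - <<'E'
from h import *
for n in('scene','top'):
    c=shot(n,n+'0'); print(n,np.round(c['world_from_camera'],3).tolist(),c['fx'])
print(r.sense(), r.grip_point_offset)
E
```

```text
scene [[-0.395, 0.582, -0.711, 1.059], [0.919, 0.253, -0.303, 0.231], [0.003, -0.773, -0.635, 0.638], [0.0, 0.0, 0.0, 1.0]] 443.79342573169913
top [[-0.022, -0.978, 0.208, 0.241], [-1.0, 0.021, -0.006, -0.025], [0.001, -0.208, -0.978, 1.054], [0.0, 0.0, 0.0, 1.0]] 509.3959960518123
{'time_s': 0.1, 'joints': array([ 8.70660868e+01,  2.20852696e+01,  3.87417014e-01, -2.29527127e-02,
       -6.84114302e+01, -1.48179585e+01]), 'joint_velocities': array([-0.06599799, -0.08891203,  0.1179123 ,  0.05550263, -0.03336343,
        0.02734361]), 'effort': array([-5.45475432e-04, -3.91690028e+01,  1.87935823e+01,  4.23191652e+00,
        1.34914948e-02, -6.82796053e-05]), 'tcp_pos': array([0.19037636, 0.59473561, 0.22158525]), 'ee_rot': array([[ 9.52340811e-01, -3.05035668e-01, -4.69634129e-04],
       [-3.05036003e-01, -9.52338953e-01, -1.88574898e-03],
       [ 1.27969825e-04,  1.93913103e-03, -9.99998112e-01]]), 'wrist_force': array([-0.50228862,  0.4770015 ,  0.44259778]), 'moment': array([0.00241151, 0.00022545, 0.02239204]), 'gripper_width': 1.0001808805238417} -0.0187
```

View pics/scene0.png

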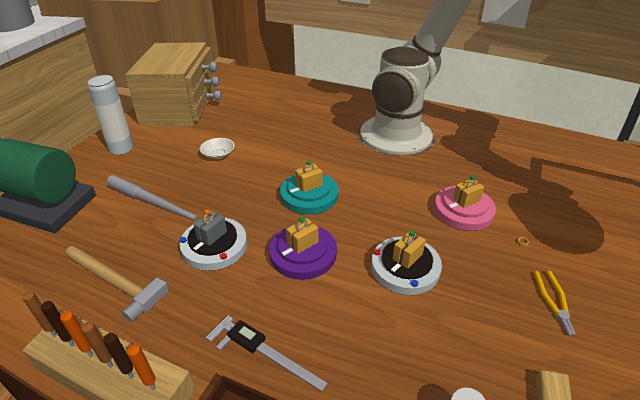

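View pics/top0.png

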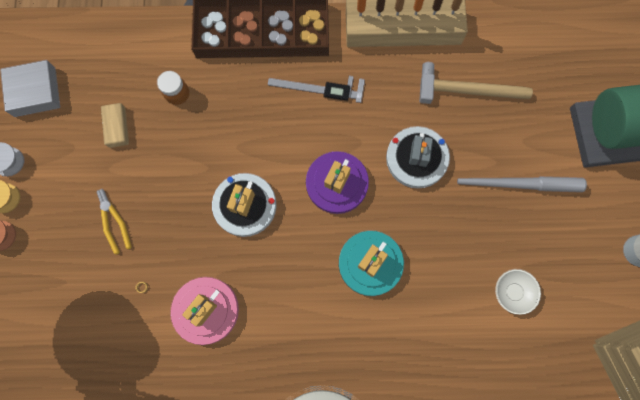

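Candidates (top view): brass jaws on a black dial and white base (244,204); grey jaws (418,157); look-alikes purple (337,182), turquoise (371,263) and pink (204,311). By the description I choose (244,204). Next, a close crop and measurement.

```bash
python3 - <<'E'
from h import *
t=load('top0'); s=load('scene0')
a=cv2.resize(t['img'][160:250,199:289],(400,400),interpolation=cv2.INTER_CUBIC)
b=cv2.resize(s['img'][222:302,361:451],(400,400),interpolation=cv2.INTER_CUBIC)
cv2.imwrite('pics/crop.png',np.hstack([a,b]))
def blobs(c,box,kind):
    x0,y0,x1,y1=box; im=c['img'][y0:y1,x0:x1]; h=cv2.cvtColor(im,cv2.COLOR_BGR2HSV); H,S,V=[h[...,i].astype(int) for i in range(3)]
    m={'red':((H<6)|(H>174))&(S>170)&(V>90),'blue':(H>105)&(H<130)&(S>120)&(V>60),'white':(S<40)&(V>215),'base':(S<60)&(V>100),'black':(V<60)}[kind].astype(np.uint8)
    n,l,st,ce=cv2.connectedComponentsWithStats(m)
    return [(st[i,4],ce[i]+[x0,y0],st[i,:4]) for i in range(1,n) if st[i,4]>=4]
for nm,c,box in(('top',t,(205,165,284,244)),('scene',s,(365,228,448,298))):
    for k,z in(('red',.03),('blue',.03),('white',.034),('base',.024),('black',.034)):
        for b in blobs(c,box,k): print(nm,k,b[0],np.round(b[1],1),b[2].tolist(),np.round(plane(c,b[1],z)[0],4))
E
```

```text
top red 15 [271.1 200.5] [64, 34, 5, 4] [0.4763 0.0934 0.03  ]
top blue 23 [229.9 179.6] [23, 12, 5, 6] [0.5227 0.1791 0.03  ]
top white 19 [249.1 184.3] [42, 16, 5, 7] [0.5106 0.1386 0.034 ]
top white 14 [216.1 198.1] [9, 32, 5, 4] [0.4827 0.2059 0.034 ]
top base 1556 [244.5 206.1] [7, 8, 65, 64] [0.467  0.1491 0.024 ]
top base 24 [238.2 197.8] [31, 27, 6, 11] [0.4849 0.1624 0.024 ]
top black 33 [242.1 183.4] [32, 17, 10, 6] [0.5128 0.153  0.034 ]
top black 844 [244.5 207. ] [16, 18, 45, 43] [0.4629 0.1474 0.034 ]
scene red 28 [376.6 251.7] [9, 21, 6, 6] [0.4821 0.095  0.03  ]
scene blue 38 [414.2 282.7] [46, 52, 7, 7] [0.5282 0.1801 0.03  ]
scene white 33 [395.5 266.8] [26, 36, 10, 7] [0.5086 0.1394 0.034 ]
scene base 28 [409.9 239.8] [42, 7, 8, 10] [0.4197 0.1442 0.024 ]
scene base 1372 [407.5 272.9] [7, 8, 70, 59] [0.5051 0.1624 0.024 ]
scene base 47 [395.5 267.1] [26, 35, 10, 9] [0.5001 0.1382 0.024 ]
scene black 909 [407.  263.2] [17, 12, 51, 39] [0.4918 0.1565 0.034 ]
```

View pics/crop.png

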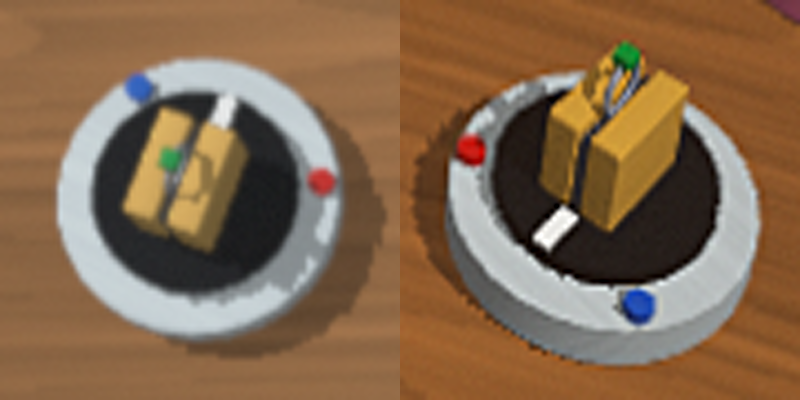

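The crop confirms brass jaws, green stone, black dial and white base. The red stud is at (271,200) and the blue at (230,180) in the top view, and the stud chord is 97.4 mm against 97.6 expected. I'll compute the axis and angles from both views.

```bash
python3 - <<'E'
from h import *
t=load('top0'); s=load('scene0')
R=(plane(t,[271.1,200.5],.03)[0]+plane(s,[376.6,251.7],.03)[0])/2
B=(plane(t,[229.9,179.6],.03)[0]+plane(s,[414.2,282.7],.03)[0])/2
W=(plane(t,[249.1,184.3],.034)[0]+plane(s,[395.5,266.8],.034)[0])/2
u=(B-R)[:2]; L=np.hypot(*u);u/=L; C=(R+B)[:2]/2+31.3e-3*np.array([-u[1],u[0]])
ang=lambda p:np.degrees(np.arctan2(*(p[:2]-C)[::-1]))
print(L,C,ang(R),ang(B),ang(W),[np.hypot(*(p[:2]-C)) for p in(R,B,W)])
# dial ellipse outlines -> plane circle (dial rim), each view
for nm,c,box in(('top',t,(205,165,284,244)),('scene',s,(365,228,448,298))):
    x0,y0,x1,y1=box; im=c['img'][y0:y1,x0:x1]; h=cv2.cvtColor(im,cv2.COLOR_BGR2HSV)
    m=((h[...,1]<60)&(h[...,2]>100)).astype(np.uint8)
    cs,_=cv2.findContours(m,cv2.RETR_EXTERNAL,cv2.CHAIN_APPROX_NONE); k=max(cs,key=len).reshape(-1,2)+[x0,y0]
    P=plane(c,k,.024)[:,:2]; (cc,rr)=cv2.minEnclosingCircle((P*1000).astype(np.float32)); print(nm,'base circle',cc,rr)
    # black dial incl. jaws: line pca of white
    w=((h[...,1]<60)&(h[...,2]>190)).astype(np.uint8)
    n,l,st,ce=cv2.connectedComponentsWithStats(w)
    for i in range(1,n):
        if 10<st[i,4]<80:
            ys,xs=np.nonzero(l==i); Q=plane(c,np.c_[xs+x0,ys+y0],.034)[:,:2]; e,v=np.linalg.eigh(np.cov(Q.T)); print(' white',st[i,4],Q.mean(0),np.degrees(np.arctan2(v[1,1],v[0,1])),np.sqrt(e*12))
T=np.array([*C]); st=r.sense(); d=np.array([T[0],T[1],st['tcp_pos'][2]])-st['tcp_pos']
print('tool delta',st['ee_rot'].T@d)
E
```

```text
0.09708172524897059 [0.47479593 0.15187334] -85.65916174328703 28.711572250955705 -20.3066142721241 [np.float64(0.05775729689250661), np.float64(0.05775729689250661), np.float64(0.0371060319357418)]
top base circle (472.005859375, 150.4252166748047) 68.08901977539062
 white 25 [0.45737881 0.09098799] 164.90537098682853 [0.00588455 0.01937663]
scene base circle (484.1436767578125, 151.52789306640625) 72.9533920288086
 white 37 [0.50927148 0.13959129] 160.70659186975112 [0.00836601 0.02013492]
tool delta [0.4059533  0.33499688 0.00070155]
```

Axis is at (0.475, 0.152). The line is at -20°, red at -85.7° and blue at 28.7°, so the head turns about -65.5° (clockwise from above). Now moving over the vise.

```bash
python3 -m crank '[{"linear":[0.02,0.017,0],"delta_rot":[0,0,0.01],"gripper":100},{"linear":[0.04,0.033,0],"delta_rot":[0,0,0.01],"gripper":100},{"linear":[0.045,0.037,0],"delta_rot":[0,0,0.01],"gripper":100},{"linear":[0.045,0.037,0],"delta_rot":[0,0,0.01],"gripper":100},{"linear":[0.045,0.037,0],"delta_rot":[0,0,0],"gripper":100},{"linear":[0.045,0.037,0],"delta_rot":[0,0,0],"gripper":100},{"linear":[0.045,0.037,0],"delta_rot":[0,0,0],"gripper":100},{"linear":[0.045,0.037,0],"delta_rot":[0,0,0],"gripper":100},{"linear":[0.04,0.033,0],"delta_rot":[0,0,0],"gripper":100},{"linear":[0.03,0.025,0],"delta_rot":[0,0,0],"gripper":100}]'; python3 -m crank '[{"linear":[0,0,0],"delta_rot":[0,0,0],"gripper":100},{"linear":[0,0,0],"delta_rot":[0,0,0],"gripper":100}]'
python3 - <<'E'
from h import *
s=r.sense();print(s['joints']);print(np.degrees(np.arctan2(s['ee_rot'][1,0],s['ee_rot'][0,0])), s['ee_rot'].T@(np.array([.4748,.1518,.0413])-s['tcp_pos']))
E
```

```text
time_s: 1.35
tcp_pos: [0.4574, 0.1484, 0.2223]
ee_rot: [[0.939, -0.344, -0.001], [-0.344, -0.939, -0.0], [-0.0, 0.0, -1.0]]
wrist_force: [0.7, 1.0, 0.7]
gripper_width: 0.999
time_s: 1.6
tcp_pos: [0.4566, 0.1504, 0.2222]
ee_rot: [[0.939, -0.343, -0.001], [-0.343, -0.939, -0.0], [-0.001, 0.0, -1.0]]
wrist_force: [-0.3, -0.3, -0.5]
gripper_width: 0.999
[ 3.76287499e+01  7.91574816e+00 -1.90661734e+01 -1.76207624e-02
 -6.30560623e+01  3.23125954e+01]
-20.066651098518204 [ 0.01666639 -0.00765418  0.18092423]
```

```bash
python3 -m crank '[{"linear":[0.017,-0.008,0.02],"delta_rot":[0,0,0],"gripper":100},{"linear":[0,0,0.03],"delta_rot":[0,0,0],"gripper":100},{"linear":[0,0,0.03],"delta_rot":[0,0,0],"gripper":100},{"linear":[0,0,0.02],"delta_rot":[0,0,0],"gripper":100},{"linear":[0,0,0],"delta_rot":[0,0,0],"gripper":100}]'
python3 - <<'E'
from h import *
s=r.sense();print(s['ee_rot'].T@(np.array([.4748,.1518,.0413])-s['tcp_pos']))
a=shot('top','top1')['img'][120:280,150:370];b=shot('scene','scene1')['img'][180:320,320:490]
cv2.imwrite('pics/c1.png',np.hstack([cv2.resize(a,(440,320)),cv2.resize(b,(360,320))]))
E
```

```text
time_s: 2.22
tcp_pos: [0.4742, 0.1525, 0.1211]
ee_rot: [[0.94, -0.341, -0.003], [-0.341, -0.94, -0.002], [-0.002, 0.003, -1.0]]
wrist_force: [0.7, 0.8, 0.9]
gripper_width: 1.002
[0.00099088 0.00018941 0.0798488 ]
```

View pics/c1.png

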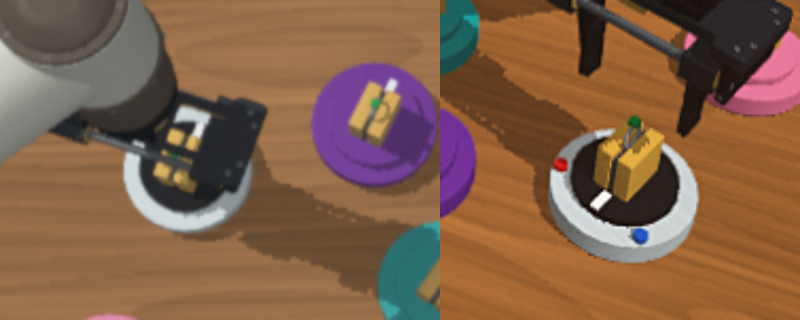

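The fingers straddle the jaws in line with them (top crop about (180,150)), with the vise untouched. Descending and closing.

```bash
python3 -m crank '[{"linear":[0.001,0,0.02],"delta_rot":[0,0,0],"gripper":100},{"linear":[0,0,0.025],"delta_rot":[0,0,0],"gripper":100},{"linear":[0,0,0.02],"delta_rot":[0,0,0],"gripper":100},{"linear":[0,0,0.013],"delta_rot":[0,0,0],"gripper":100},{"linear":[0,0,0],"delta_rot":[0,0,0],"gripper":100}]'
python3 -m crank '[{"linear":[0,0,0],"delta_rot":[0,0,0],"gripper":65},{"linear":[0,0,0],"delta_rot":[0,0,0],"gripper":55},{"linear":[0,0,0],"delta_rot":[0,0,0],"gripper":50}]'
```

```text
time_s: 2.95
tcp_pos: [0.4766, 0.1519, 0.0445]
ee_rot: [[0.94, -0.342, -0.0], [-0.342, -0.94, -0.0], [-0.0, 0.0, -1.0]]
wrist_force: [-0.2, -0.5, 0.9]
gripper_width: 1.003
time_s: 3.32
tcp_pos: [0.4768, 0.1519, 0.0451]
ee_rot: [[0.939, -0.343, 0.001], [-0.343, -0.939, 0.001], [0.001, -0.001, -1.0]]
wrist_force: [0.7, -0.2, 0.3]
gripper_width: 0.743
```

```bash
python3 -m crank '[{"linear":[-0.0015,0,0.002],"delta_rot":[0,0,0],"gripper":50},{"linear":[0,0,0],"delta_rot":[0,0,0],"gripper":45},{"linear":[0,0,0],"delta_rot":[0,0,0],"gripper":40},{"linear":[0,0,0],"delta_rot":[0,0,0],"gripper":20},{"linear":[0,0,0],"delta_rot":[0,0,0],"gripper":0},{"linear":[0,0,0],"delta_rot":[0,0,0],"gripper":0}]'
```

```text
time_s: 4.08
tcp_pos: [0.4754, 0.1527, 0.0425]
ee_rot: [[0.939, -0.343, 0.001], [-0.343, -0.939, 0.001], [0.0, -0.001, -1.0]]
wrist_force: [0.5, 2.7, -2.1]
gripper_width: 0.408
```

Gripped: opening is 35.5 mm against a 36 mm block, with low force. Turning.

```bash
python3 -m crank '[{"linear":[0,0,0],"delta_rot":[0,0,0.05],"gripper":0},{"linear":[0,0,0],"delta_rot":[0,0,0.1],"gripper":0},{"linear":[0,0,0],"delta_rot":[0,0,0.1],"gripper":0},{"linear":[0,0,0],"delta_rot":[0,0,0.1],"gripper":0},{"linear":[0,0,0],"delta_rot":[0,0,0.1],"gripper":0}]'
python3 -m crank '[{"linear":[0,0,0],"delta_rot":[0,0,0.1],"gripper":0},{"linear":[0,0,0],"delta_rot":[0,0,0.1],"gripper":0},{"linear":[0,0,0],"delta_rot":[0,0,0.1],"gripper":0},{"linear":[0,0,0],"delta_rot":[0,0,0.1],"gripper":0},{"linear":[0,0,0],"delta_rot":[0,0,0.1],"gripper":0},{"linear":[0,0,0],"delta_rot":[0,0,0.1],"gripper":0},{"linear":[0,0,0],"delta_rot":[0,0,0.05],"gripper":0},{"linear":[0,0,0],"delta_rot":[0,0,0],"gripper":0},{"linear":[0,0,0],"delta_rot":[0,0,0],"gripper":0}]'
python3 - <<'E'
from h import *
s=r.sense();print(s['joints'],np.degrees(np.arctan2(s['ee_rot'][1,0],s['ee_rot'][0,0])))
a=shot('top','top2')['img'][150:260,180:320];b=shot('scene','scene2')['img'][200:310,350:470]
cv2.imwrite('pics/c2.png',np.hstack([cv2.resize(a,(420,330),interpolation=2),cv2.resize(b,(360,330),interpolation=2)]))
E
```

```text
time_s: 4.7
tcp_pos: [0.4747, 0.1516, 0.0425]
ee_rot: [[0.694, -0.719, -0.001], [-0.719, -0.694, -0.001], [-0.0, 0.001, -1.0]]
wrist_force: [-1.3, -0.6, -0.0]
gripper_width: 0.412
time_s: 5.82
tcp_pos: [0.4731, 0.1508, 0.0425]
ee_rot: [[0.12, -0.993, -0.004], [-0.993, -0.12, -0.002], [0.002, 0.004, -1.0]]
wrist_force: [-5.7, -0.4, 5.0]
gripper_width: 0.412
[ 36.43568945  22.29670665 -30.10483295  -0.04984556 -37.84894028
 -29.52001917] -83.12355906842667
```

View pics/c2.png

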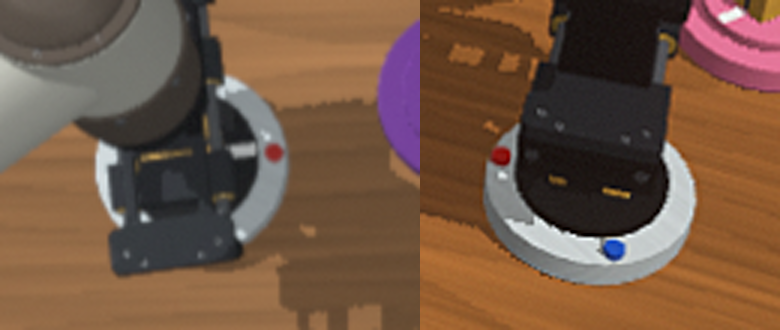

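The line (top px about (260,200)) now points almost at the red stud (271,200). Measuring the residual.

```bash
cat > m.py <<'E'
from h import *
def meas(name,box):
    c=load(name); x0,y0,x1,y1=box; im=c['img'][y0:y1,x0:x1]; h=cv2.cvtColor(im,cv2.COLOR_BGR2HSV).astype(int)
    C=np.array([.4748,.1518])
    for th in(130,150,170):
        w=((h[...,1]<60)&(h[...,2]>th)).astype(np.uint8); n,l,st,ce=cv2.connectedComponentsWithStats(w)
        for i in range(1,n):
            if 8<st[i,4]<90:
                ys,xs=np.nonzero(l==i); Q=plane(c,np.c_[xs+x0,ys+y0],.034)[:,:2]; e,v=np.linalg.eigh(np.cov(Q.T)); q=Q.mean(0)-C
                print(name,th,st[i,4],ce[i]+[x0,y0],Q.mean(0),'az',np.degrees(np.arctan2(q[1],q[0])),'r',np.hypot(*q),'pca',np.degrees(np.arctan2(v[1,1],v[0,1])),np.sqrt(e*12))
    m=((h[...,0]<6)|(h[...,0]>174))&(h[...,1]>170)&(h[...,2]>90); ys,xs=np.nonzero(m)
    if len(xs):
        R=plane(c,[xs.mean()+x0,ys.mean()+y0],.03)[0,:2]; print('red',R,np.degrees(np.arctan2(*(R-C)[::-1])))
E
python3 -c "
from m import *
meas('top2',(250,190,280,212))"
```

```text
top2 130 27 [260.92592593 199.66666667] [0.47754155 0.11391783] az -85.86069928638473 r 0.037981245210167526 pca 93.34433299640743 [0.00748747 0.01589367]
top2 150 35 [268.71428571 193.54285714] [0.49013189 0.09798734] az -74.09709330429135 r 0.055954169783397914 pca -171.89852170862278 [0.01207863 0.01603646]
top2 150 19 [260.78947368 199.63157895] [0.47762121 0.11419823] az -85.70920967821989 r 0.03770745805919973 pca 93.71690951597526 [0.00593242 0.01547754]
top2 150 18 [270.83333333 206.38888889] [0.46297801 0.09355394] az -101.4732621006763 r 0.05943368774104695 pca 57.2562004536194 [0.00765642 0.01368391]
red [0.47693434 0.09408613] -87.88208312186953
```

```bash
python3 -m crank '[{"linear":[0,0,0],"delta_rot":[0,0,0.025],"gripper":0},{"linear":[0,0,0],"delta_rot":[0,0,0.02],"gripper":0},{"linear":[0,0,0],"delta_rot":[0,0,0],"gripper":0},{"linear":[0,0,0],"delta_rot":[0,0,0],"gripper":0}]'
python3 - <<'E'
from m import *
s=r.sense();print(np.degrees(np.arctan2(s['ee_rot'][1,0],s['ee_rot'][0,0])))
shot('top','top3'); meas('top3',(250,190,280,212))
E
```

```text
time_s: 6.42
tcp_pos: [0.473, 0.1508, 0.0425]
ee_rot: [[0.075, -0.997, -0.004], [-0.997, -0.075, -0.002], [0.002, 0.004, -1.0]]
wrist_force: [-6.3, -0.7, 4.8]
gripper_width: 0.41
-85.701025946597
top3 130 31 [260.5483871  200.58064516] [0.4756337  0.11467891] az -88.71342022431772 r 0.03713045204573703 pca 91.34804134975293 [0.00790646 0.01689101]
top3 150 43 [269.39534884 193.48837209] [0.49021664 0.09658763] az -74.39897153070761 r 0.05732432770607481 pca -144.39202402191938 [0.01188281 0.01703646]
top3 150 18 [260.83333333 200.33333333] [0.47614105 0.11409801] az -87.96285598983914 r 0.037725829919873145 pca 93.69300048542672 [0.00479347 0.01729601]
top3 150 22 [270.5        206.54545455] [0.46266484 0.09423486] az -101.90408168645453 r 0.058830326961213784 pca 60.69936748480982 [0.007929   0.01342818]
top3 170 17 [269.94117647 194.29411765] [0.4884838  0.09545914] az -76.34860272171862 r 0.05797877991405286 pca 68.53949580622685 [0.00708437 0.0133795 ]
red [0.47693434 0.09408613] -87.88208312186953
```

Line -88.3°, red -87.9° in the same view, and the tool angle is -85.7° against red at -85.66°. Letting go, rising and backing off to get a clear view.

```bash
python3 -m crank '[{"linear":[0,0,0],"delta_rot":[0,0,0],"gripper":60},{"linear":[0,0,0],"delta_rot":[0,0,0],"gripper":80},{"linear":[0,0,0],"delta_rot":[0,0,0],"gripper":100},{"linear":[0,0,0],"delta_rot":[0,0,0],"gripper":100},{"linear":[0,0,0],"delta_rot":[0,0,0],"gripper":100}]'; python3 -m crank '[{"linear":[0,0,-0.02],"delta_rot":[0,0,0],"gripper":100},{"linear":[0,0,-0.03],"delta_rot":[0,0,0],"gripper":100},{"linear":[0,0,-0.04],"delta_rot":[0,0,0],"gripper":100},{"linear":[0,0,-0.04],"delta_rot":[0,0,0],"gripper":100},{"linear":[0,0,-0.04],"delta_rot":[0,0,0],"gripper":100},{"linear":[-0.04,0,0],"delta_rot":[0,0,0],"gripper":100},{"linear":[-0.05,0,0],"delta_rot":[0,0,0],"gripper":100},{"linear":[-0.05,0,0],"delta_rot":[0,0,0],"gripper":100},{"linear":[-0.05,0,0],"delta_rot":[0,0,0],"gripper":100},{"linear":[-0.05,0,0],"delta_rot":[0,0,0],"gripper":100}]'
python3 - <<'E'
from m import *
a=shot('top','top4')['img'];b=shot('scene','scene4')['img']
cv2.imwrite('pics/c4.png',np.hstack([cv2.resize(a[160:250,199:289],(400,400),interpolation=2),cv2.resize(b[222:302,361:451],(400,400),interpolation=2)]))
cv2.imwrite('pics/f4.png',np.hstack([cv2.resize(a,(400,250)),cv2.resize(b,(400,250))]))
meas('top4',(250,190,280,212)); meas('scene4',(372,242,405,275))
E
```

```text
time_s: 7.1
tcp_pos: [0.4752, 0.1522, 0.0425]
ee_rot: [[0.076, -0.997, 0.0], [-0.997, -0.076, -0.0], [0.0, -0.0, -1.0]]
wrist_force: [-0.4, 0.0, 0.3]
gripper_width: 0.891
time_s: 8.35
tcp_pos: [0.4565, 0.3931, 0.2125]
ee_rot: [[0.076, -0.997, -0.0], [-0.997, -0.076, -0.0], [0.0, 0.0, -1.0]]
wrist_force: [1.2, 1.0, -0.4]
gripper_width: 1.002
top4 130 31 [260.32258065 200.74193548] [0.47530414 0.11513919] az -89.21214121848348 r 0.03666427962615856 pca 94.31537648002534 [0.00733413 0.01867958]
top4 150 66 [269.46969697 193.63636364] [0.48990165 0.09643543] az -74.74274355075124 r 0.057387238547846706 pca 45.952431819127064 [0.01285587 0.02332024]
top4 150 20 [260.35 200.35] [0.47612749 0.11508885] az -87.92906760019441 r 0.03673514168628066 pca 92.79726545407438 [0.00470683 0.01947044]
top4 150 30 [272.23333333 207.56666667] [0.46045238 0.0906821 ] az -103.21114710309739 r 0.06277939032464123 pca 166.3672034878191 [0.00765297 0.01698154]
top4 170 56 [269.64285714 193.42857143] [0.49033367 0.09608063] az -74.42237550393179 r 0.057844129414948625 pca -137.70686015532505 [0.01141184 0.022
[... 180 characters left out ...]
0934355] -88.51003017209747
scene4 130 21 [378.47619048 246.0952381 ] [0.47038828 0.09466869] az -94.41565258290211 r 0.05730139353350929 pca 168.40852505472787 [0.00850594 0.01337565]
scene4 150 15 [378.2        246.26666667] [0.47103439 0.09432566] az -93.7485576659653 r 0.057597570773251394 pca 163.25915651349078 [0.00640208 0.0129325 ]
scene4 150 19 [387.73684211 251.57894737] [0.47732064 0.11517638] az -86.06279122643355 r 0.03671025607340203 pca 92.9456879679697 [0.00515243 0.01890544]
scene4 170 12 [378.08333333 246.58333333] [0.47193    0.09438047] az -92.86143173146812 r 0.057491209871152436 pca 156.1118494860025 [0.00616632 0.01173726]
red [0.48178656 0.0950032 ] -82.98728906965414
```

View pics/c4.png

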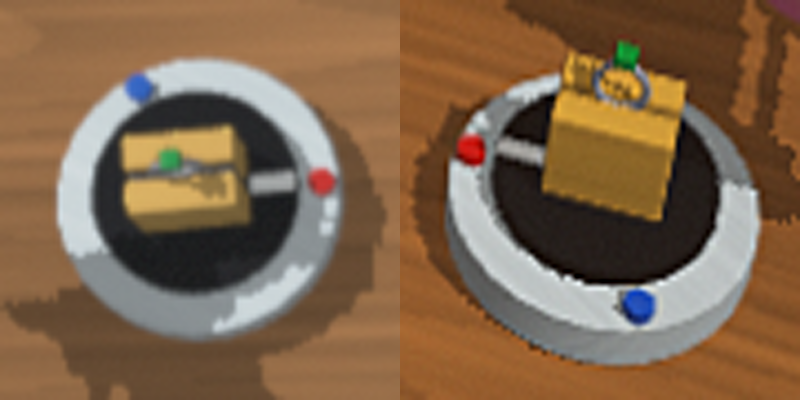

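View pics/f4.png

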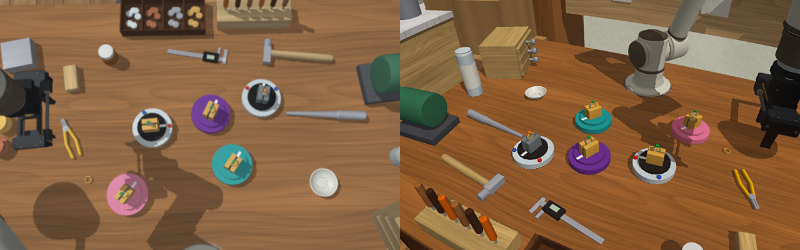

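The top crop shows the line running from (250,184) to (293,181), straight into the red stud at (321,182). The scene crop shows it ending at the red stud too. The gripper is well clear, the grey vise and look-alikes haven't moved, and the residual is about 1°. Handing in.

```bash
python3 -c "
from h import *
d=cv2.absdiff(load('scene0')['img'][205:275,170:255],load('scene4')['img'][205:275,170:255]);print('grey vise diff',d.mean(),d.max(), r.sense()['joint_velocities'].round(1))
print(workorder.finish_job())"
```

```text
grey vise diff 2.8101960784313724 17 [-2.6 -2.2 -3.8 -0.2 -1.3  1.3]
the job is handed in; nothing more can be done
None
```

I gripped the brass jaws and turned the head about 66° clockwise (seen from above) until the white line pointed at the red stud. I then let go and backed the arm off, and handed the job in at about 8.5 s on the robot's clock.

- **Alignment:** with both views combined, the line sits at about -87.0° and the red stud at -85.7°, roughly 1° apart. The tool's angle at release (-85.7°) matches the stud almost exactly.
- **Disagreement between views:** taken alone, the two cameras disagree by a few degrees. The top view has the line within 1° of the stud and the scene view about 3° past it, using the same axis point. I put this down to the 2 mm calibration error and the small size of the line in the pictures, and made no further correction.
- **Everything else:** the grey vise looked the same before and after (largest pixel change 17 out of 255). The look-alikes were not touched. The wrist-force readings I took stayed under about 10 N. The arm was still settling slightly, well clear of the vise, at hand-in.

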